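# Release and open the tube warmer's cover

## Task

Open the tube warmer on the bench using fingertips only: press its snap tab fully down until it stops, then push the released cover off its seat over the tubes and along its guides all the way to the end stop. Do not grasp, lift or tip the cover, and leave the other things on the bench where they stand. Finish with the cover lying flat at the end stop and the hand clear.

Things in the scene. Friction and masses are not known exactly. Their poses are not given: they have to be found in the camera images.
- warmer: Tube warmer: fixed low white box, 152 mm (x) by 266 (y) by 60 high, flat grey deck on top. Origin on the bench under it; z up, front with controls to its own -x; the cover slides to its own +y. In its frame the deck is the plane z = 60 mm, x -90 to 62, y -150 to 116; two rails along y, 6 mm high above the deck, have inner faces at x = +-47.5 and are 6 mm thick.
- seat (a point): Centre of the well opening with twelve small tubes (70 mm x by 80 mm y, recessed in the deck), at x 0, y -80, z 60 mm in the warmer's frame; the cover starts centred over it. The deck behind the cover (warmer y below -130 mm) carries only the rails.
- end_stop (a point): Middle of the near (-y) face of the end stop, at deck height: x 0, y 98, z 60 mm in the warmer's frame. The stop is a bar 107 mm long across the deck, 8 mm thick and 12 mm high.
- cover: Loose flat white cover, 90 mm (x) by 100 (y) by 10 thick, about 0.15 kg, on the deck between the rails. Origin at the centre of its underside, axes as the warmer's. It starts at about x 0, y -80 mm in the warmer's frame and is at y 48 mm against the end stop. At its trailing (-y) end stands an upright rib, 44 mm wide (x), 8 thick, 10 to 30 mm above its underside, outer face flush with the end.
- cover_rib (a point): Middle of the rib's outer (-y) face, 20 mm above the cover's underside: push here along the warmer's +y. Sliding takes 1 to 3 N. Its axes are the cover's.
- tab (a joint): Travel of the snap tab straight down, m: 0 to 0.0015 at the start (up), 0.010 = fully in. It takes about 5 N to move and stays where it is left, without springing back. Its tooth, 8 mm above the deck, stands before the cover's leading edge and blocks the cover until the tab is in by at least 0.0085; then the cover passes over it.
- tab_top (a point): Centre of the flat top of the tab's finger pad, a grey ribbed block 20 mm (x) by 24 mm (y) on the deck just outside the front (-x) rail, at x -70, y -22 mm in the warmer's frame. 18 mm above the deck when up, 8 mm when fully in. Axes as the warmer's.
- bottle: Bystander: clear jar with red cap, 52 mm wide, 100 mm high; origin at its foot.
- beaker: Bystander: glass beaker, 60 mm wide, 80 mm high; origin at its foot.
- tube: Bystander: white capped sample tube standing on its own 44 mm foot, 89 mm high; origin at its foot.
- tip_box: Bystander: blue pipette-tip box 115 by 80 by 46 mm high; origin under its centre.
- pipette: Bystander: white pipette lying flat along its own x, about 260 mm long, 26 mm wide, 22 mm high; origin underneath it, about 100 mm from the rear end.
- rack_a: Bystander: clear tube rack 250 (x) by 65 by 45 mm high at the right side (-y) of the bench; origin under its centre.
- rack_b: Bystander: tube rack like the other, at the left side (+y) of the bench.

How it is judged:
By the outcome, as a careful person would: the job done as asked, in the order asked, and still so for the second after the job is handed in, with the robot touching nothing.
It also fails if it takes over 40 s, if anything falls off the work surface, if the arm or the gripper's body presses on something with over 40 N, if the wrist force passes 120 N, or if a joint passes its speed limit or range.

## Robot

A 6-joint arm with a two-finger parallel gripper is mounted at the origin on the work surface. World frame = base frame: x ahead of the robot, y to its left, z up, the work surface at z = 0. Lengths are in mm, angles in degrees, forces in N, time in s.
With the tool pointing down it reaches from about 150 to 775 mm from the base axis. Payload 6.1 kg.
Tool frame: the origin (TCP) lies at the very end of the fingers, on their centre line; the grasp point (between the pads) lies 19 mm behind it; z points along the fingers, y is the direction in which the jaws open and shut (so a half turn about z gives the same grasp; the last joint's range is limited). The gripper opens to 85 mm and grips with 20 to 120 N. Pads are 22 mm wide; open, the fingers measure 114 mm over their backs; the gripper's body (76 mm by 85 mm) begins 54 mm behind the grasp point. The pads swing forward as they close: fully open they stand 13 mm farther back than shut.
Start: joints at [-71.562, 7.208, -2.269, 80.523, 0, 90], TCP at [166.037, -498.036, 204.895] pointing down, gripper open.
Joint ranges: [-155.77, 155.77], [-54.66, 111.73], [-72.52, 77.12], [-102.08, 115.82], [-83.92, 84.16], [-180, 180]. Speed limits (degrees/s): [136.94, 136.94, 172.46, 180, 180, 180].

## Interface

Orientations are given as a 3x3 rotation matrix whose columns are the frame's x, y, z axes.
In Python, from rig import * gives the robot as it stands. The module is installed in compiled form; this text tells all that it offers.
- The arm moves only by the tool step_arm, never from a script. Its argument "increments" is a list that holds one entry, the list of rows, each a list of 5 numbers: the finger opening in mm, from 0 to 85.4, then the shift along the tool's x, y, z in mm, then the turn about the tool's z in degrees. A call has 1 to 8 rows; each row shifts and turns the commanded pose from where the row before left it, along the tool's axes as they then stand; what a row does not reach is not made up. A row lasts 1/10 s, in which the tool goes at most 50 mm and 8.59 degrees, less where a joint would pass 70% of its speed; a pose out of reach is approached as far as the arm can. A call with a gripper value outside its range is refused whole. The fingers move at their own pace and stop on an object; "force" is the grip in N (left out, the last holds). Time passes only in rows, so rows that do not move let the fingers close. It gives the time, the measured TCP pose, the force and the opening at its end, in the units of the state.
- read_state(): the state, without advancing time (a new reading comes with each control period).
- camera(name): name is "scene" or "side" or "wrist"; returns (picture, depth): 480x640x3 uint8, red, green, blue; 480x640 float32, mm along the optical axis (not along the pixel's ray), 0 where there is no reading.
- camera_model(name): a dict with "vfov" (degrees; the focal length in pixels is half the picture's height over the tangent of half this angle, whatever the lens; pixels are square), "cx", "cy" (the principal point, pixels), "dist" ([k1, k2, p1, p2, k3] as OpenCV has them; the pictures are not rectified), "world_from_camera" (4x4, takes a point from camera to world coordinates). Camera axes: x right, y up, looking along -z (the intrinsics and any distortion apply to the point x, -y, -z); pixel columns grow to the right and rows downward; lengths in mm; the calibration is good to about 2 mm. A picture is of the moment at which its call begins: read the wrist's pose just before it. camera_model takes no time and is no camera call; for the wrist camera it gives the pose at the moment of the call.
- sign_off(): hands the job in, once; it reports no verdict.
The state is a dict: "time": time; "joint_positions": joint angles; "joint_velocities": joint speeds; "tau": joint torques, N m; "ee_pos": TCP position; "eef_rot": TCP orientation; "force": force on the tool from outside, world axes, zero at the start; "ft_torque": the same for the moment, N m; "opening": finger opening in mm.
Only numpy, scipy, OpenCV 4.12 (cv2) and the standard library are available. Lean on these libraries where they do the work, as an engineer would, in place of code of your own. Each camera call takes 0.05 s, during which the arm holds its last target.

## Working session

There is one attempt and no reset: what is moved stays moved. The work goes in short steps, Python scripts to look and compute and a tool call to move; the robot and the scene stay as the last step left them, time stands still between calls to the robot, and variables do not carry over. Pictures are saved under pics/ and viewed, and the job is handed in when it is done.

Besides the shell and the picture viewer there is one more tool, called after ">>>" by a JSON object that holds its "name" and its "arguments". step_arm: Moves the arm, as the interface text tells. Its arguments: {"type":"object","properties":{"increments":{"type":"array"},"force":{"type":"number"}},"required":["increments"]}

```bash
mkdir -p pics; cat > h.py <<'E'
from rig import *
import numpy as np, cv2
def K(m):
    f=240/np.tan(np.radians(m["vfov"])/2)
    return np.array([[f,0,m["cx"]],[0,f,m["cy"]],[0,0,1.]])
def ray(m,u,v):
    p=cv2.undistortPoints(np.array([[[u,v]]],float),K(m),np.array(m["dist"],float))[0,0]
    T=np.array(m["world_from_camera"]); d=T[:3,:3]@np.array([p[0],-p[1],-1.]); return T[:3,3],d
def onz(m,u,v,z):
    o,d=ray(m,u,v); return o+d*(z-o[2])/d[2]
def proj(m,P):
    T=np.linalg.inv(np.array(m["world_from_camera"])); q=np.atleast_2d(P)@T[:3,:3].T+T[:3,3]
    q=q*[1,-1,-1]
    return cv2.projectPoints(q,np.zeros(3),np.zeros(3),K(m),np.array(m["dist"],float))[0][:,0]
E
python3 - <<'E'
from h import *
import json
for n in ["scene","side","wrist"]:
    m=camera_model(n); p,d=camera(n)
    cv2.imwrite(f"pics/{n}0.png",p[:,:,::-1]); np.savez(f"{n}0.npz",p=p,d=d)
    json.dump({k:np.array(v).tolist() for k,v in m.items()},open(f"{n}0.json","w"))
    print(n,m["vfov"],np.round(m["world_from_camera"],2).tolist())
s=read_state();print(s["time"],s["ee_pos"],np.round(s["eef_rot"],3).tolist(),s["force"])
E
```

```text
scene 43.72940969625114 [[-0.6, -0.63, 0.49, 1366.12], [0.8, -0.47, 0.37, 611.69], [0.0, 0.62, 0.79, 1345.18], [0.0, 0.0, 0.0, 1.0]]
side 45.40878560995042 [[0.94, 0.26, -0.24, 220.28], [-0.35, 0.66, -0.66, -973.99], [-0.01, 0.71, 0.71, 1129.9], [0.0, 0.0, 0.0, 1.0]]
wrist 70.28540887126609 [[0.32, 0.91, 0.25, 229.68], [-0.95, 0.31, 0.08, -475.91], [-0.0, -0.27, 0.96, 373.69], [0.0, 0.0, 0.0, 1.0]]
0.15 [ 165.94142697 -497.73354854  204.30293925] [[0.949, 0.316, -0.0], [0.316, -0.949, 0.001], [0.0, -0.001, -1.0]] [-0.29354762 -0.02871799 -0.42739877]
```

View pics/scene0.png

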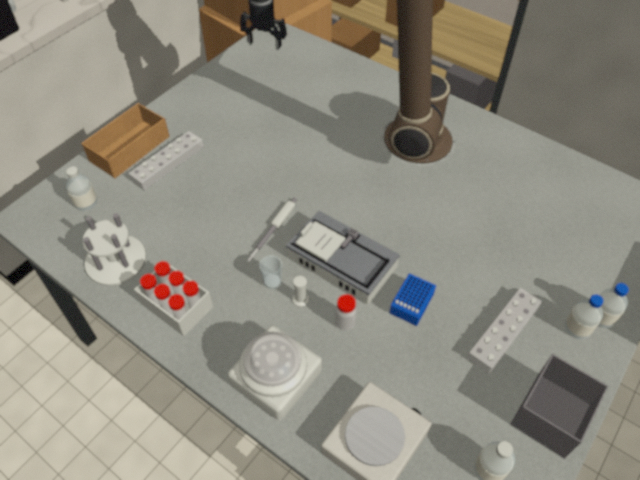

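View pics/side0.png

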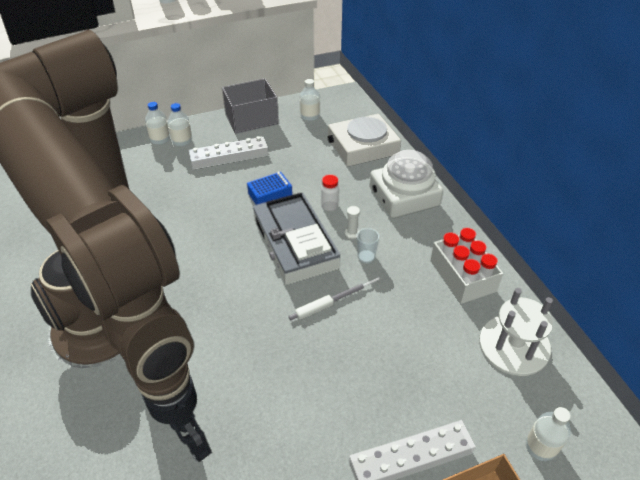

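View pics/wrist0.png

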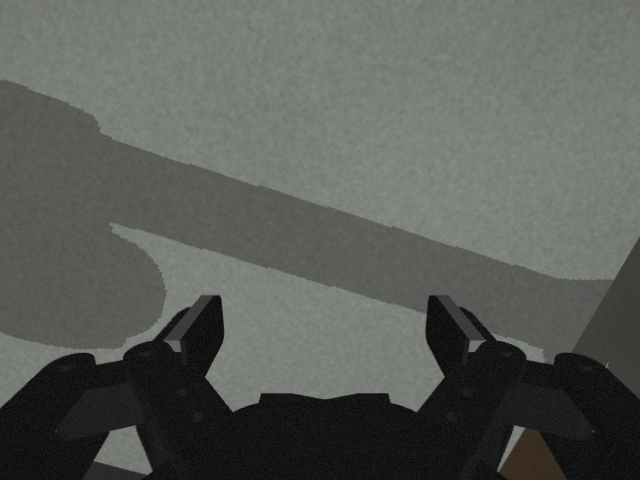

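```bash
python3 - <<'E'
import cv2
a=cv2.imread("pics/scene0.png")[190:310,270:420];cv2.imwrite("pics/sc_z.png",cv2.resize(a,None,fx=5,fy=5,interpolation=cv2.INTER_CUBIC))
a=cv2.imread("pics/side0.png")[180:290,240:390];cv2.imwrite("pics/si_z.png",cv2.resize(a,None,fx=5,fy=5,interpolation=cv2.INTER_CUBIC))
E
```

```text
(no output)
```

View pics/sc_z.png

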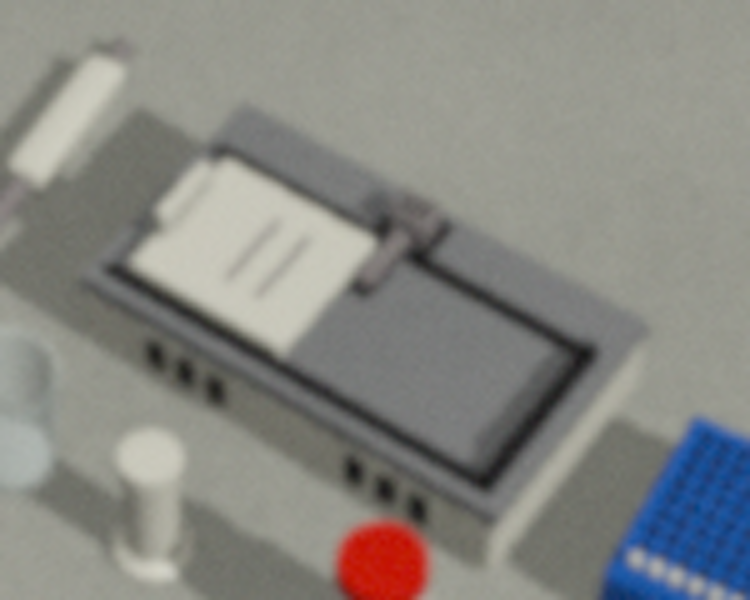

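View pics/si_z.png

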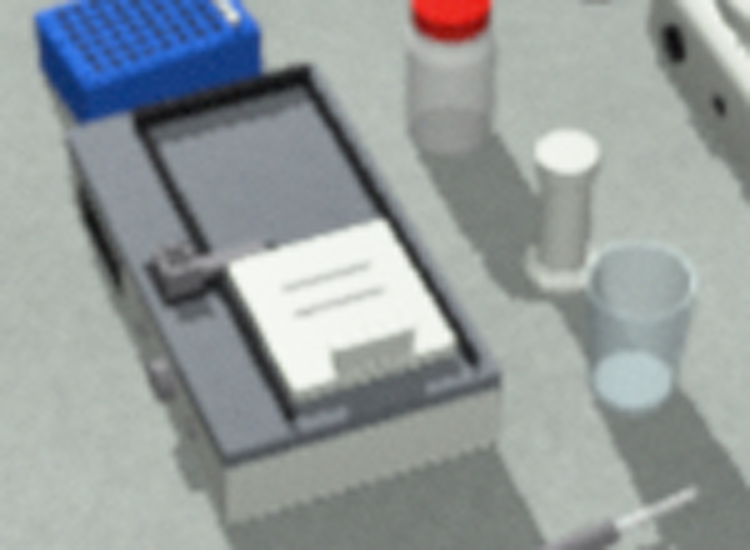

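```bash
cat >> h.py <<'E'
import json
DC=np.array([[-90,-150],[-90,116],[62,116],[62,-150]],float)
def fit(A,B):
    a=A.mean(0);b=B.mean(0);U,S,V=np.linalg.svd((A-a).T@(B-b));R=(V.T@np.diag([1,np.linalg.det(V.T@U.T)])@U.T)
    return R,b-R@a
E
python3 - <<'E'
from h import *
C={"scene":[(318,211.4),(399.6,257),(368,292.4),(287.6,246)],"side":[(285,272),(254,207),(301.6,193.4),(339.6,255.6)]}
allA=[];allB=[]
for n,c in C.items():
    m=json.load(open(n+"0.json")); B=np.array([onz(m,u,v,60)[:2] for u,v in c])
    R,t=fit(DC,B); print(n,np.round(t,1),np.degrees(np.arctan2(R[1,0],R[0,0])),"res",np.round(B-(DC@R.T+t),1).tolist())
    allA.append(DC);allB.append(B)
R,t=fit(np.vstack(allA),np.vstack(allB));print(t,np.degrees(np.arctan2(R[1,0],R[0,0])))
for p in [(-70,-22),(0,-130),(0,48)]:print(p,R@p+t)
E
```

```text
scene [573.3 109.4] 0.9289267973100654 res [[2.7, -1.0], [4.2, 2.2], [-4.7, -5.5], [-2.1, 4.3]]
side [568.8 100.6] 1.3010572171598478 res [[1.1, 0.8], [4.1, -2.1], [-3.3, 1.0], [-1.9, 0.3]]
[571.04572351 104.9903278 ] 1.115826548385512
(-70, -22) [501.48741709  81.63134651]
(0, -130) [573.57729361 -24.98502045]
(0, 48) [570.11098994 152.98122562]
```

>>> {"name": "step_arm", "arguments": {"increments": [[[0, 0, 0, -30, 6], [0, 0, 0, -30, 6], [0, 0, 0, -30, 5.3], [0, 15, -25, 0, 0], [0, 21, -33, 0, 0], [0, 21, -33, 0, 0], [0, 21, -33, 0, 0], [0, 21, -33, 0, 0]]], "force": 40}}

```text
time: 0.95
ee_pos: [262.3, -337.7, 294.7]
eef_rot: [[1.0, 0.019, -0.0], [0.019, -1.0, 0.0], [-0.0, -0.0, -1.0]]
force: [0.1, 0.4, 0.0]
opening: 0.1
```

>>> {"name": "step_arm", "arguments": {"increments": [[[0, 21, -33, 0, 0], [0, 21, -33, 0, 0], [0, 21, -33, 0, 0], [0, 21, -33, 0, 0], [0, 21, -33, 0, 0], [0, 21, -33, 0, 0], [0, 21, -33, 0, 0], [0, 21, -33, 0, 0]]]}}

```text
time: 1.75
ee_pos: [425.1, -70.2, 294.8]
eef_rot: [[1.0, 0.02, -0.0], [0.02, -1.0, -0.0], [-0.0, 0.0, -1.0]]
force: [0.9, 0.1, -0.2]
opening: 0.2
```

>>> {"name": "step_arm", "arguments": {"increments": [[[0, 21, -33, 0, 0], [0, 21, -33, 0, 0], [0, 21, -33, 0, 0], [0, 15, -25, 0, 0], [0, 0, 0, 0, 0], [0, 0, 0, 0, 0]]]}}

```text
time: 2.35
ee_pos: [500.4, 31.3, 294.6]
eef_rot: [[0.999, 0.052, -0.002], [0.052, -0.998, 0.017], [-0.002, -0.018, -1.0]]
force: [-0.2, -0.5, -0.1]
opening: 0.1
```

```bash
cat > snap.py <<'E'
from h import *
import sys
n,tag=sys.argv[1:3]
m=camera_model(n); p,d=camera(n)
cv2.imwrite(f"pics/{n}{tag}.png",p[:,:,::-1]); np.savez(f"{n}{tag}.npz",p=p,d=d)
json.dump({k:np.array(v).tolist() for k,v in m.items()},open(f"{n}{tag}.json","w"))
s=read_state();print(s["time"],np.round(s["ee_pos"],1),np.round(s["eef_rot"],3).tolist(),np.round(s["force"],1),s["opening"])
E
python3 snap.py wrist 1
```

```text
2.4 [500.2  30.9 294.9] [[0.999, 0.051, -0.002], [0.051, -0.999, 0.018], [-0.001, -0.018, -1.0]] [-0.1 -1.1 -0.3] 0.19428069325400896
```

View pics/wrist1.png

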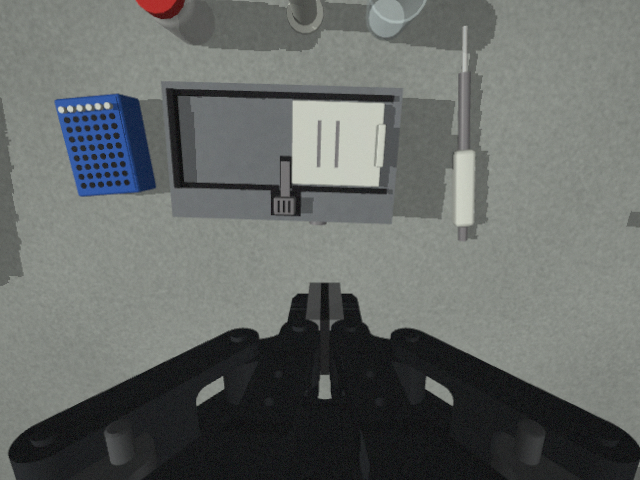

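```bash
python3 - <<'E'
import cv2
a=cv2.imread("pics/wrist1.png")[72:232,155:415];cv2.imwrite("pics/w1z.png",cv2.resize(a,None,fx=3,fy=3,interpolation=cv2.INTER_CUBIC))
E
```

```text
(no output)
```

View pics/w1z.png

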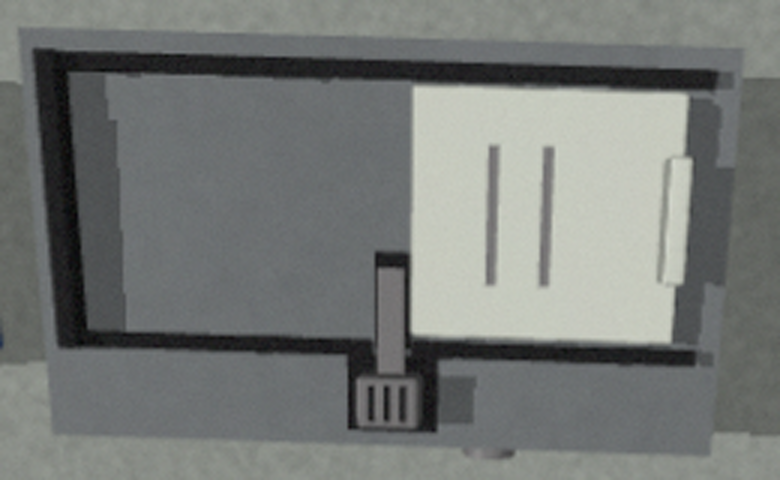

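```bash
python3 - <<'E'
from h import *
m=json.load(open("wrist1.json"));g=lambda x,y,z:onz(m,155+x/3,72+y/3,z)[:2]
B=np.array([g(52,435,60),g(20,28,60),g(743,48,60),g(710,455,60)])
A=DC[[1,2,3,0]];R,t=fit(A,B);print(t,np.degrees(np.arctan2(R[1,0],R[0,0])),np.round(B-(A@R.T+t),1).tolist())
w=lambda q:np.round(R.T@(q-t),1)
for n,q in dict(tab=g(388,403,77.5),c1=g(411,83,70),c2=g(411,340,70),rib1=g(692,157,90),rib2=g(683,285,90)).items():print(n,q,w(q))
print(R@[-70,-22]+t, R@[0,-130]+t,R@[0,-2]+t)
E
```

```text
[568.58422035 105.57987155] 1.311802536686296 [[-0.3, 0.6], [-0.1, -0.9], [-0.0, 0.3], [0.4, -0.1]]
tab [499.4133207   81.53293746] [-69.7 -22.5]
c1 [614.70744746  76.73948592] [ 45.5 -29.9]
c2 [522.93499585  74.18834267] [-46.4 -30.3]
rib1 [593.40375233 -23.38883604] [  21.9 -129.5]
rib2 [550.03333639 -24.51096577] [ -21.5 -129.6]
[499.10621833  81.98310831] [571.56034587 -24.38605735] [568.6300069  103.58039572]
```

>>> {"name": "step_arm", "arguments": {"increments": [[[0, 0, -10, 20, 0], [0, 0, -20, 30, 0], [0, 0, -15, 30, 0], [0, 0, -5, 30, 0], [0, 0, 0, 25, 0], [0, 0, 0, 0, 0], [0, 0, 0, 0, 0]]]}}

```text
time: 3.1
ee_pos: [498.7, 57.4, 162.3]
eef_rot: [[0.996, 0.09, -0.004], [0.09, -0.995, 0.039], [-0.0, -0.04, -0.999]]
force: [0.9, -0.1, -0.4]
opening: -0.2
```

```bash
python3 -c "
from h import *
s=read_state();print(s['time'],np.round(s['joint_positions'],2),np.round(s['joint_velocities'],2),np.round(s['ee_pos'],1),np.round(s['tau'],1))"
```

```text
3.1 [  5.11   4.9  -10.22  74.89   2.26 179.94] [ 0.18 -0.34  2.32  0.24  0.03 -0.08] [498.7  57.4 162.3] [  0.  -39.3  33.5  -0.1   0.1   0. ]
```

>>> {"name": "step_arm", "arguments": {"increments": [[[0, 0, 0, 0, -8], [0, 0, 0, 0, -8], [0, 0, 0, 0, -8], [0, 0, 0, 0, -8], [0, 0, 0, 0, -8], [0, 0, 0, 0, -8], [0, 0, 0, 0, -8], [0, 0, 0, 0, -8]]]}}

```text
time: 3.9
ee_pos: [500.2, 57.7, 163.9]
eef_rot: [[0.35, 0.937, -0.0], [0.936, -0.35, 0.04], [0.037, -0.014, -0.999]]
force: [0.0, 0.3, 0.9]
opening: -0.2
```

>>> {"name": "step_arm", "arguments": {"increments": [[[0, 0, 0, 0, -8], [0, 0, 0, 0, -8], [0, 0, 0, 0, -6], [0, 0, 0, 0, 0], [0, 0, 0, 0, 0]]]}}

```text
time: 4.4
ee_pos: [499.9, 57.9, 163.0]
eef_rot: [[-0.019, 1.0, -0.001], [0.999, 0.019, 0.04], [0.04, -0.001, -0.999]]
force: [-0.0, -0.9, 0.3]
opening: -0.2
```

>>> {"name": "step_arm", "arguments": {"increments": [[[0, 8, 0, 15, 0], [0, 10, 0, 25, 0], [0, 3, 0, 20, 0], [0, 0, 0, 8, 0], [0, 0, 0, 0, 0], [0, 0, 0, 0, 0]]]}}

```text
time: 5.0
ee_pos: [499.0, 81.6, 95.3]
eef_rot: [[-0.021, 1.0, -0.003], [0.999, 0.021, 0.04], [0.04, -0.002, -0.999]]
force: [0.4, -0.2, -0.4]
opening: -0.1
```

```bash
python3 snap.py wrist 2;python3 snap.py side 2; python3 - <<'E'
import cv2
a=cv2.imread("pics/side2.png")[150:290,220:390];cv2.imwrite("pics/side2z.png",cv2.resize(a,None,fx=4,fy=4,interpolation=cv2.INTER_CUBIC))
E
```

```text
5.05 [499.3  81.6  95.6] [[-0.021, 1.0, -0.002], [0.999, 0.021, 0.04], [0.04, -0.001, -0.999]] [-0.1 -0.5 -0.5] 0.21697083742870188
5.1 [499.3  81.6  95.7] [[-0.021, 1.0, -0.002], [0.999, 0.021, 0.04], [0.04, -0.001, -0.999]] [0.2 0.8 0.1] -0.1923640360280998
```

View pics/wrist2.png

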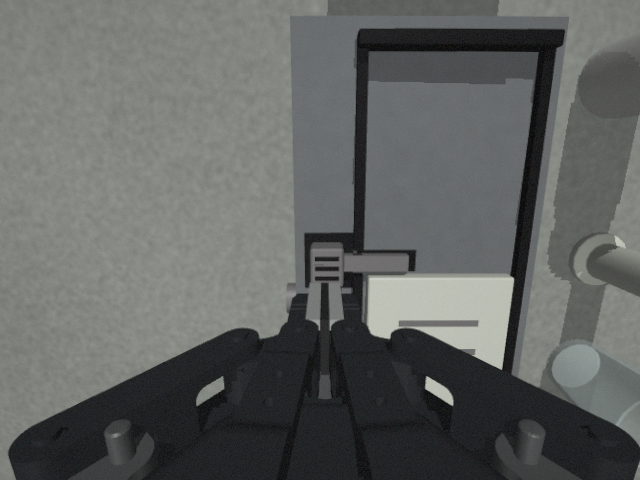

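View pics/side2z.png

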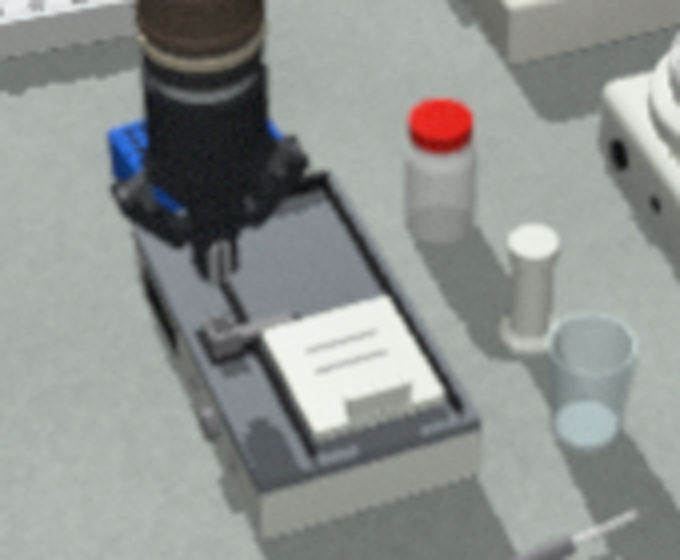

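```bash
python3 - <<'E'
from h import *
m=json.load(open("wrist2.json"))
for q in [(311,246),(343,246),(311,283),(343,283)]:print(onz(m,*q,77.5))
print(proj(m,[[499.3,81.6,95.6],[499.2,81.8,77.5]]))
E
```

```text
[490.58946367  95.81281596  77.5       ]
[508.94441268  96.21438124  77.5       ]
[490.86473162  73.36629127  77.5       ]
[509.70404813  73.78385825  77.5       ]
[[325.66969241 280.46296709]
 [325.46472048 269.62984047]]
```

>>> {"name": "step_arm", "arguments": {"increments": [[[0, 0, 0, 8, 0], [0, 0, 0, 6, 0], [0, 0, 0, 3, 0], [0, 0, 0, 2, 0], [0, 0, 0, 2, 0], [0, 0, 0, 1, 0], [0, 0, 0, 0, 0]]]}}

```text
time: 5.8
ee_pos: [498.3, 82.6, 72.3]
eef_rot: [[-0.021, 1.0, -0.004], [0.999, 0.022, 0.039], [0.04, -0.003, -0.999]]
force: [-0.5, 0.9, 0.0]
opening: 0.1
```

>>> {"name": "step_arm", "arguments": {"increments": [[[0, 0, 0, 1.5, 0], [0, 0, 0, 1.5, 0], [0, 0, 0, 1, 0], [0, 0, 0, 0, 0]]]}}

```text
time: 6.2
ee_pos: [498.3, 82.7, 68.2]
eef_rot: [[-0.021, 1.0, -0.004], [0.999, 0.022, 0.039], [0.04, -0.003, -0.999]]
force: [0.7, -0.4, 0.2]
opening: 0.2
```

```bash
python3 snap.py wrist 3;python3 snap.py side 3; python3 - <<'E'
import cv2
a=cv2.imread("pics/side3.png")[150:290,220:390];a=cv2.resize(a,None,fx=4,fy=4,interpolation=cv2.INTER_CUBIC)
cv2.imwrite("pics/side3z.png",a)
b=cv2.imread("pics/wrist3.png")[200:340,240:440];cv2.imwrite("pics/wrist3z.png",cv2.resize(b,None,fx=4,fy=4,interpolation=cv2.INTER_CUBIC))
E
```

```text
6.25 [498.3  82.8  68.3] [[-0.021, 1.0, -0.004], [0.999, 0.022, 0.039], [0.04, -0.003, -0.999]] [-0.9  0.  -0.9] 0.01527990863321906
6.3 [498.4  82.7  68.3] [[-0.021, 1.0, -0.004], [0.999, 0.022, 0.039], [0.04, -0.003, -0.999]] [ 0.2 -0.3 -0.2] -0.20771784824004555
```

View pics/wrist3z.png

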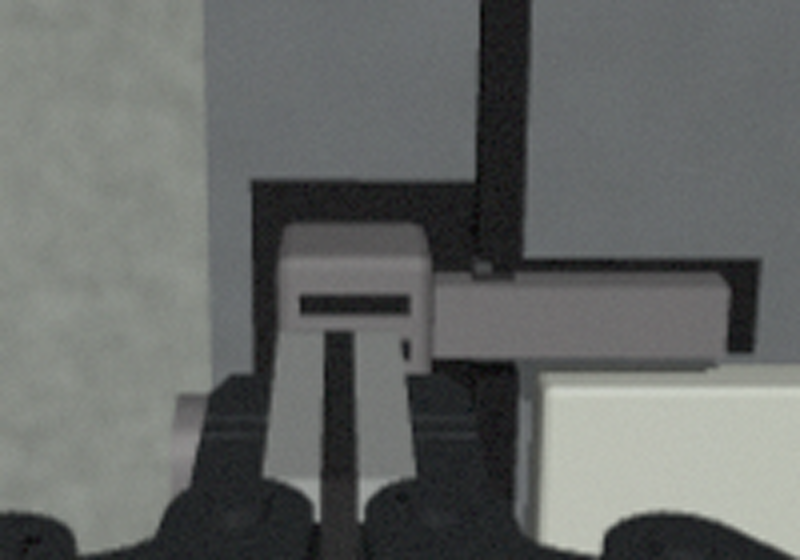

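View pics/side3z.png

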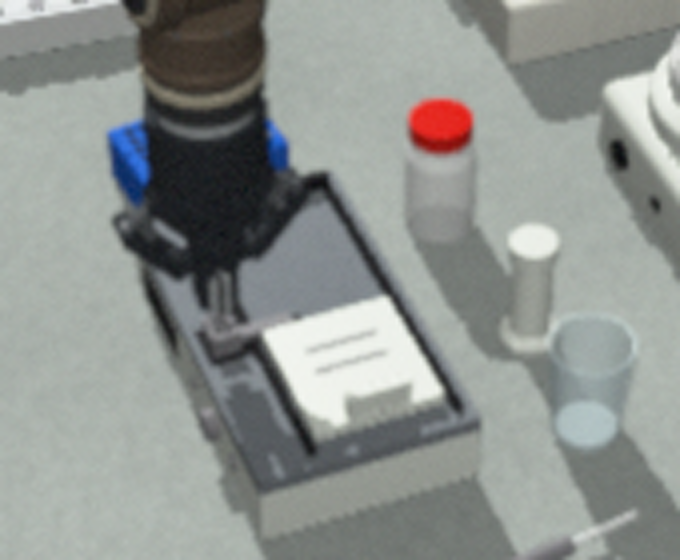

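```bash
cat >> h.py <<'E'
def pt(m,d,u,v):
    o,r=ray(m,u,v); return o+r*float(d[int(round(v)),int(round(u))])
E
python3 - <<'E'
from h import *
for n in ("wrist2","wrist3"):
    m=json.load(open(n+".json"));d=np.load(n+".npz")["d"]
    pts=dict(w2=[("pad",327,252),("arm",375,262),("deck",440,200),("cover",440,300),("frontdeck",310,120)],
     )["w2"] if n=="wrist2" else [("pad",240+355/4,200+280/4),("arm",240+580/4,200+320/4),("deck",240+620/4,220),("cover",240+640/4,200+480/4),("padside",240+420/4,200+300/4),("tipL",240+300/4,200+345/4),("tipR",240+375/4,200+345/4)]
    for k,u,v in pts:print(n,k,np.round(pt(m,d,u,v),1))
E
```

```text
wrist2 pad [499.9  92.1  76.1]
wrist2 arm [529.4  84.1  67.6]
wrist2 deck [567.7 122.   60.7]
wrist2 cover [570.6  61.4  70.4]
wrist2 frontdeck [488.4 166.5  59.3]
wrist3 pad [499.9  91.3  76.6]
wrist3 arm [530.3  83.4  67.3]
wrist3 deck [535.  114.7  59.7]
wrist3 cover [539.1  62.1  70.8]
wrist3 padside [508.   89.4  78.2]
wrist3 tipL [493.8  93.  104.4]
wrist3 tipR [501.7  92.9 103.8]
```

```bash
python3 - <<'E'
from h import *
m=json.load(open("wrist3.json"));d=np.load("wrist3.npz")["d"]
for u in (240+300/4,240+375/4):
  for v in range(276,300,2):
    o,r=ray(m,u,v); q=o+r*(93.3-o[1])/r[1]
    print(int(u),v,np.round(q,1),np.round(pt(m,d,u,v),1))
print(proj(m,[[498.3,82.8,68.3],[498.3,93.3,68.3]]))
s=read_state();print(s["force"],s["tau"],s["joint_positions"])
m=json.load(open("wrist2.json"));d=np.load("wrist2.npz")["d"]
for v in range(276,320,4): print(v,np.round(pt(m,d,315,v),1),np.round(pt(m,d,336,v),1))
E
```

```text
315 276 [493.4  93.3  92.1] [493.1  89.1  79.9]
315 278 [493.5  93.3  94.9] [493.1  87.4  77.9]
315 280 [493.6  93.3  97.6] [493.1  86.   77.2]
315 282 [493.7  93.3 100.1] [493.7  93.4 100.4]
315 284 [493.7  93.3 102.6] [493.7  93.  101.7]
315 286 [493.8  93.3 105. ] [493.8  93.1 104.4]
315 288 [493.9  93.3 107.3] [493.9  92.9 106.3]
315 290 [494.   93.3 109.6] [493.9  93.1 109.2]
315 292 [494.   93.3 111.8] [494.   92.4 109.4]
315 294 [494.1  93.3 113.9] [494.   92.2 111.1]
315 296 [494.1  93.3 116. ] [494.1  92.6 114.3]
315 298 [494.2  93.3 118. ] [494.2  93.  117.2]
333 276 [502.   93.3  91.6] [502.5  88.6  77.9]
333 278 [501.9  93.3  94.3] [502.5  87.8  78.6]
333 280 [501.9  93.3  97. ] [502.5  86.2  76.9]
333 282 [501.8  93.3  99.6] [501.8  93.4  99.8]
333 284 [501.8  93.3 102.1] [501.8  93.3 102.1]
333 286 [501.7  93.3 104.5] [501.7  93.  103.8]
333 288 [501.7  93.3 106.9] [501.7  93.  106. ]
333 290 [501.6  93.3 109.1] [501.6  93.  108.5]
333 292 [501.5  93.3 111.3] [501.6  92.8 110. ]
333 294 [501.5  93.3 113.5] [501.5  93.2 113.3]
333 296 [501.5  93.3 115.5] [501.5  92.7 114. ]
333 298 [501.4  93.3 117.6] [501.5  92.8 116.2]
[[325.22091593 280.3536394 ]
 [325.67706698 261.40875283]]
[ 0.23557811 -0.34446628 -0.22949891] [ 2.93518358e-03 -4.18722689e+01  3.37496138e+01 -1.94478402e-02
  1.26969209e-01  6.53631969e-05] [  7.97998482   7.08429907 -19.74999934  63.06812771   2.27075679
  96.74903205]
276 [493.2  78.1  78.6] [505.4  78.3  78.2]
280 [493.2  75.6  78.5] [505.6  75.3  76.9]
284 [494.4  91.7 128.6] [503.4  92.2 129.6]
288 [494.6  91.8 133.8] [503.3  92.3 134.6]
292 [494.7  91.7 137.8] [503.2  92.1 138.4]
296 [494.8  91.  140.4] [497.7 143.  267.4]
300 [494.9  91.3 145.2] [503.   91.7 145.7]
304 [495.   91.3 149. ] [502.9  91.6 149.2]
308 [495.1  90.7 151.2] [502.8  91.3 152.2]
312 [495.2  90.8 154.9] [502.8  90.4 153.6]
316 [497.7 143.  267.4] [502.6  91.1 158.4]
```

```bash
python3 snap.py scene 3; python3 - <<'E'
from h import *
for n in("side","scene"):
    m=json.load(open(n+"3.json")); P=proj(m,[[498.3,82.8,z] for z in (68.3,78,88,98)]);print(n,P.tolist())
    u,v=P[0]; p=cv2.imread(f"pics/{n}3.png")
    c=p[int(v)-40:int(v)+30,int(u)-45:int(u)+45]; c=cv2.resize(c,None,fx=8,fy=8,interpolation=cv2.INTER_CUBIC)
    for q in P: cv2.circle(c,(int((q[0]-int(u)+45+.5)*8),int((q[1]-int(v)+40+.5)*8)),3,(0,0,255),-1)
    cv2.imwrite(f"pics/{n}3c.png",c)
E
```

```text
6.35 [498.4  82.8  68.4] [[-0.021, 1.0, -0.004], [0.999, 0.022, 0.04], [0.04, -0.003, -0.999]] [ 0.6 -0.3  0. ] -0.15737153410883353
side [[274.07995747793746, 233.34803640822628], [273.8709053123091, 230.72037788566485], [273.6536212973575, 227.98655963907774], [273.434526057379, 225.2271669659845]]
scene [[352.80430712384435, 232.74413763519473], [352.97257216451726, 230.52294454358338], [353.1476119581637, 228.21108259641963], [353.32426669601807, 225.8766085241477]]
```

View pics/side3c.png

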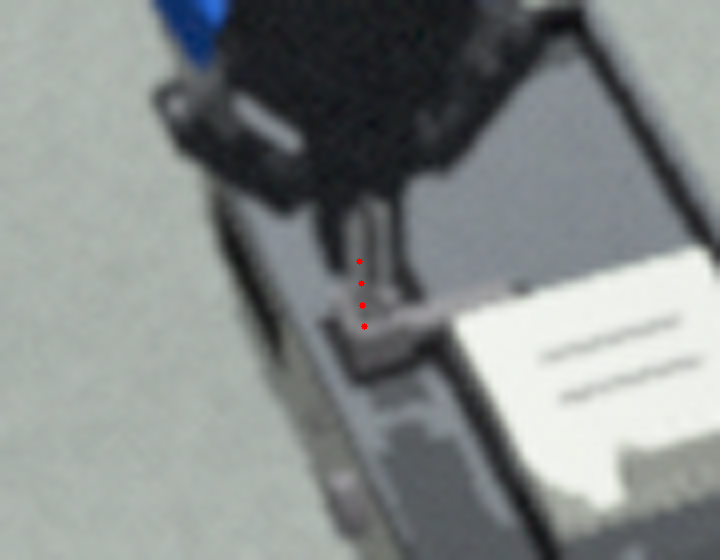

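View pics/scene3c.png

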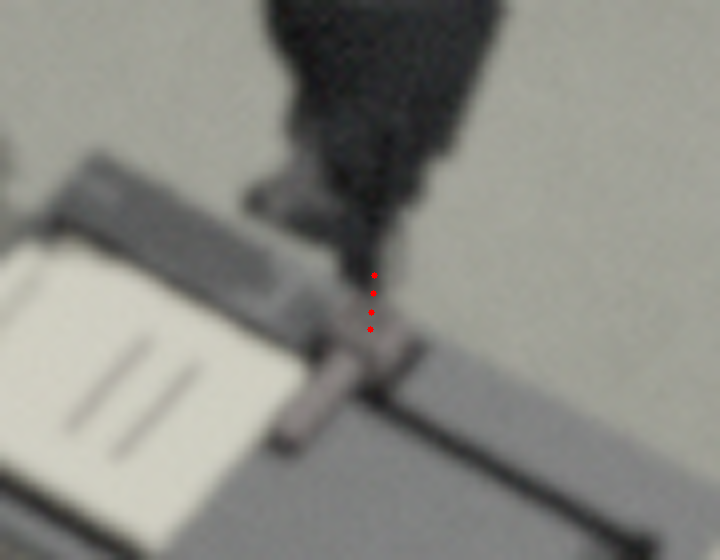

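>>> {"name": "step_arm", "arguments": {"increments": [[[0, 0, 0, 2, 0], [0, 0, 0, 2, 0], [0, 0, 0, 2, 0], [0, 0, 0, 2, 0]]]}}

```text
time: 6.75
ee_pos: [498.3, 83.1, 60.1]
eef_rot: [[-0.022, 1.0, -0.004], [0.999, 0.022, 0.039], [0.04, -0.003, -0.999]]
force: [0.5, -0.6, 0.1]
opening: -0.3
```

>>> {"name": "step_arm", "arguments": {"increments": [[[0, 0, 0, 1.5, 0], [0, 0, 0, 1.5, 0]]]}}

```text
time: 6.95
ee_pos: [498.3, 83.2, 57.2]
eef_rot: [[-0.021, 1.0, -0.004], [0.999, 0.022, 0.039], [0.04, -0.003, -0.999]]
force: [-0.2, 0.9, -0.1]
opening: 0.2
```

>>> {"name": "step_arm", "arguments": {"increments": [[[0, 0, 0, 1.5, 0], [0, 0, 0, 1.5, 0]]]}}

```text
time: 7.15
ee_pos: [498.3, 83.3, 54.3]
eef_rot: [[-0.021, 1.0, -0.004], [0.999, 0.022, 0.039], [0.04, -0.003, -0.999]]
force: [0.1, -0.4, 0.5]
opening: -0.2
```

```bash
python3 snap.py wrist 4;python3 snap.py side 4;  python3 - <<'E'
from h import *
b=cv2.imread("pics/wrist4.png")[200:340,240:440];cv2.imwrite("pics/wrist4z.png",cv2.resize(b,None,fx=4,fy=4,interpolation=cv2.INTER_CUBIC))
b=cv2.imread("pics/side4.png")[190:260,230:320];cv2.imwrite("pics/side4z.png",cv2.resize(b,None,fx=8,fy=8,interpolation=cv2.INTER_CUBIC))
m=json.load(open("wrist4.json"));d=np.load("wrist4.npz")["d"]
for v in range(262,300,2): print(v,np.round(pt(m,d,315,v),1),np.round(pt(m,d,335,v),1))
E
```

```text
7.2 [498.2  83.3  54. ] [[-0.021, 1.0, -0.004], [0.999, 0.022, 0.039], [0.04, -0.003, -0.999]] [-0.1 -0.5  0.2] -0.02038037123299502
7.25 [498.2  83.3  54.2] [[-0.021, 1.0, -0.004], [0.999, 0.022, 0.039], [0.04, -0.003, -0.999]] [-1.1 -0.7 -0.1] -0.07145660465439221
262 [492.9  95.3  60.5] [503.   95.7  61.3]
264 [493.   95.2  63.7] [503.   94.9  62. ]
266 [493.1  94.8  65.9] [503.   94.6  64.6]
268 [493.2  94.8  69. ] [502.9  94.6  67.8]
270 [493.3  94.8  72.3] [502.8  94.7  71.1]
272 [493.3  94.3  73.6] [502.7  95.2  75.8]
274 [493.4  94.4  77. ] [502.6  94.6  77. ]
276 [497.2 144.7 226.3] [502.6  93.9  77.7]
278 [493.5  92.7  77.7] [502.7  92.6  76.6]
280 [493.5  91.5  77.1] [502.7  91.8  77.2]
282 [493.7  93.9  86.4] [502.4  94.   86. ]
284 [493.8  93.4  87.5] [502.4  93.9  88.2]
286 [493.9  93.6  90.5] [502.3  93.7  90. ]
288 [493.9  93.4  92.1] [502.3  93.4  91.8]
290 [494.   93.3  94.1] [502.2  93.3  93.8]
292 [494.   93.   95.5] [502.1  93.6  96.7]
294 [494.1  93.4  98.8] [502.1  93.1  97.6]
296 [494.2  93.4 101. ] [502.   93.5 100.8]
298 [494.2  93.  102. ] [502.   93.2 102.1]
```

View pics/wrist4z.png

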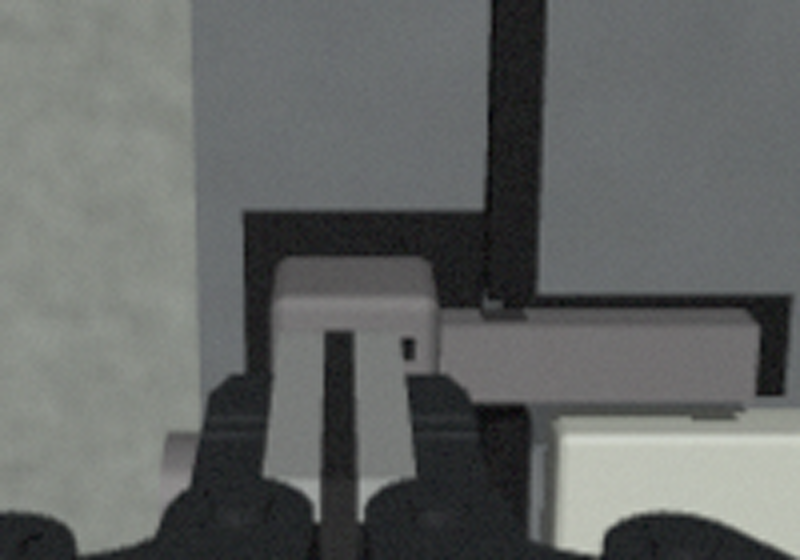

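View pics/side4z.png

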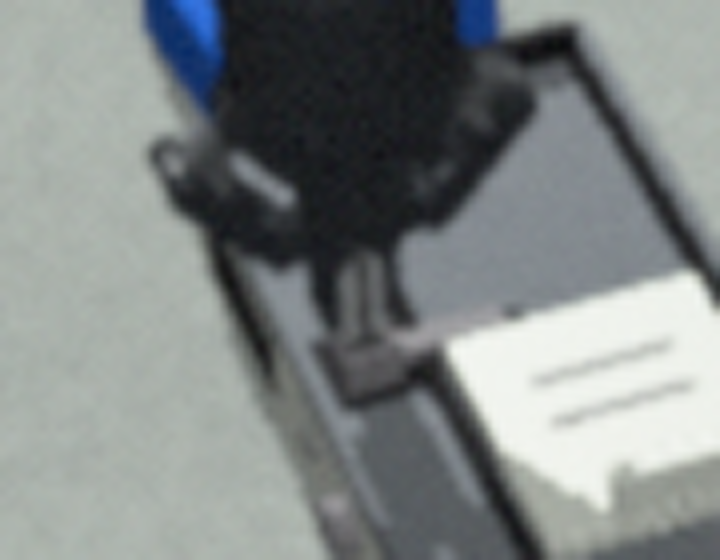

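>>> {"name": "step_arm", "arguments": {"increments": [[[0, 0, 0, 2, 0], [0, 0, 0, 2, 0], [0, 0, 0, 1.5, 0]]]}}

```text
time: 7.55
ee_pos: [498.4, 83.5, 49.2]
eef_rot: [[-0.021, 1.0, -0.003], [0.999, 0.022, 0.039], [0.039, -0.003, -0.999]]
force: [-1.3, -0.4, 4.1]
opening: 0.4
```

>>> {"name": "step_arm", "arguments": {"increments": [[[0, 0, 0, 1.5, 0], [0, 0, 0, 1.5, 0]]]}}

```text
time: 7.75
ee_pos: [498.5, 83.5, 46.1]
eef_rot: [[-0.021, 1.0, -0.003], [0.999, 0.021, 0.039], [0.039, -0.002, -0.999]]
force: [-0.9, -1.8, 5.7]
opening: 0.3
```

>>> {"name": "step_arm", "arguments": {"increments": [[[0, 0, 0, 1.5, 0], [0, 0, 0, 1.5, 0]]]}}

```text
time: 7.95
ee_pos: [498.5, 83.5, 42.9]
eef_rot: [[-0.021, 1.0, -0.003], [0.999, 0.021, 0.039], [0.039, -0.003, -0.999]]
force: [-0.3, -2.4, 4.4]
opening: 0.1
```

>>> {"name": "step_arm", "arguments": {"increments": [[[0, 0, 0, 1.5, 0], [0, 0, 0, 1, 0]]]}}

```text
time: 8.15
ee_pos: [498.6, 83.5, 41.6]
eef_rot: [[-0.021, 1.0, -0.003], [0.999, 0.021, 0.039], [0.039, -0.002, -0.999]]
force: [-5.1, -3.7, 21.4]
opening: -0.1
```

>>> {"name": "step_arm", "arguments": {"increments": [[[0, 0, 0, 1, 0], [0, 0, 0, 0, 0]]]}}

```text
time: 8.35
ee_pos: [498.7, 83.5, 41.5]
eef_rot: [[-0.021, 1.0, -0.002], [0.999, 0.021, 0.039], [0.039, -0.001, -0.999]]
force: [-7.7, -3.6, 21.4]
opening: 0.2
```

```bash
python3 snap.py wrist 5;  python3 - <<'E'
from h import *
b=cv2.imread("pics/wrist5.png")[180:340,200:480];cv2.imwrite("pics/wrist5z.png",cv2.resize(b,None,fx=2.8,fy=2.8,interpolation=cv2.INTER_CUBIC))
m=json.load(open("wrist5.json"));d=np.load("wrist5.npz")["d"]
for v in range(270,300,2): print(v,np.round(pt(m,d,315,v),1),np.round(pt(m,d,340,v),1),np.round(pt(m,d,380,v),1))
E
```

```text
8.4 [498.6  83.5  41.5] [[-0.021, 1.0, -0.002], [0.999, 0.021, 0.039], [0.039, -0.001, -0.999]] [-7.2 -3.4 21.2] -0.05284911357708096
270 [493.6  95.6  61.2] [505.3  95.8  61.1] [524.   96.3  61.4]
272 [493.6  94.3  60.2] [505.3  94.9  61.1] [524.3  94.9  59.9]
274 [493.7  94.4  63.6] [505.2  95.   64.5] [524.5  93.7  59.3]
276 [493.8  94.9  67.7] [505.1  94.8  66.7] [524.2  93.3  61. ]
278 [493.8  93.7  67.1] [505.1  94.3  68. ] [524.3  92.3  61.2]
280 [493.8  93.1  68.1] [505.1  93.4  68.2] [524.4  91.2  60.9]
282 [493.9  93.6  72.2] [505.1  92.5  68.4] [524.3  90.5  61.7]
284 [494.   94.2  76.1] [505.2  91.4  67.9] [524.6  89.   60.3]
286 [494.1  94.   78.1] [504.7  93.9  77.2] [524.6  88.1  60.5]
288 [494.2  94.   80.4] [504.6  93.8  79.3] [524.8  86.8  59.7]
290 [494.2  93.5  81.3] [504.5  94.   82.2] [525.   85.5  59.1]
292 [494.3  93.9  84.6] [504.4  93.6  83.2] [524.6  85.5  61.7]
294 [494.3  93.3  85.3] [504.3  93.8  86. ] [524.8  84.2  60.9]
296 [494.4  93.2  87.1] [504.2  93.7  87.8] [524.8  83.2  61.1]
298 [494.5  94.   91. ] [504.2  93.6  89.6] [525.   82.   60.5]
```

View pics/wrist5z.png

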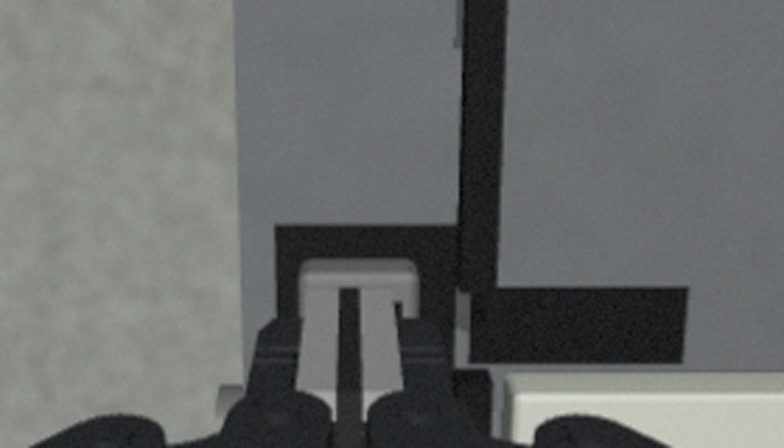

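>>> {"name": "step_arm", "arguments": {"increments": [[[0, 0, 0, -3, 0], [0, 0, 0, -15, 0], [0, 0, 0, -25, 0], [0, 0, 0, -22, 0], [0, -15, 8, 0, 0], [0, -25, 13, 0, 0], [0, -25, 14, -3, 0], [0, -25, 14, -2, 0]]]}}

```text
time: 9.2
ee_pos: [549.7, -8.2, 104.9]
eef_rot: [[-0.022, 1.0, -0.005], [0.999, 0.022, 0.04], [0.04, -0.004, -0.999]]
force: [1.2, 0.9, 0.8]
opening: 0.1
```

>>> {"name": "step_arm", "arguments": {"increments": [[[0, -25, 13, 0, 0], [0, -16, 8, 0, 0], [0, 0, 0, 0, 0], [0, 0, 0, 0, 0]]]}}

```text
time: 9.6
ee_pos: [570.8, -47.9, 103.2]
eef_rot: [[-0.021, 1.0, -0.005], [0.999, 0.021, 0.04], [0.04, -0.004, -0.999]]
force: [0.3, 0.3, -0.1]
opening: -0.2
```

```bash
python3 snap.py wrist 6; python3 snap.py scene 6
```

```text
9.65 [570.7 -47.5 103.5] [[-0.022, 1.0, -0.005], [0.999, 0.022, 0.04], [0.04, -0.004, -0.999]] [-0.1  0.7  0.6] 0.20337432965902827
9.7 [570.8 -47.3 103.8] [[-0.022, 1.0, -0.005], [0.999, 0.022, 0.04], [0.04, -0.004, -0.999]] [-0.1 -0.1  0. ] -0.16354993565973444
```

View pics/wrist6.png

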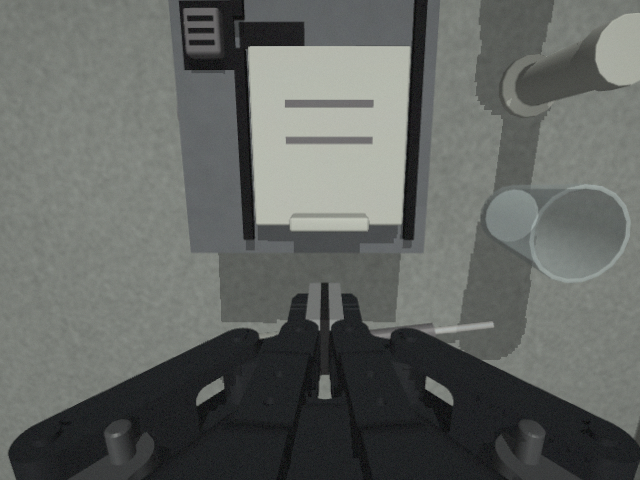

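```bash
python3 - <<'E'
from h import *
m=json.load(open("wrist6.json"));d=np.load("wrist6.npz")["d"]
for u,v in [(290,219),(368,219),(329,214),(329,219),(329,224),(329,228)]:print(u,v,np.round(onz(m,u,v,90),1),np.round(pt(m,d,u,v),1))
E
```

```text
290 219 [550.8 -17.5  90. ] [550.8 -17.5  89.9]
368 219 [593.6 -16.5  90. ] [593.7 -16.5  89.9]
329 214 [572.2 -14.2  90. ] [572.3 -15.7  79.8]
329 219 [572.2 -17.   90. ] [572.2 -16.9  90.2]
329 224 [572.3 -19.8  90. ] [572.3 -19.6  91.2]
329 228 [572.4 -22.   90. ] [572.3 -21.9  90.5]
```

>>> {"name": "step_arm", "arguments": {"increments": [[[0, 0, 1.2, 12, 0], [0, 0, 0, 20, 0], [0, 0, 0, 16, 0], [0, 0, 0, 8, 0], [0, 0, 0, 0, 0], [0, 0, 0, 0, 0]]]}}

```text
time: 10.3
ee_pos: [572.4, -45.7, 48.3]
eef_rot: [[-0.022, 1.0, -0.004], [0.999, 0.022, 0.04], [0.04, -0.003, -0.999]]
force: [0.8, 0.5, -0.3]
opening: 0.1
```

```bash
python3 snap.py wrist 7; python3 snap.py side 7;python3 - <<'E'
from h import *
b=cv2.imread("pics/side7.png")[160:300,220:380];cv2.imwrite("pics/side7z.png",cv2.resize(b,None,fx=4,fy=4,interpolation=cv2.INTER_CUBIC))
m=json.load(open("wrist7.json"));d=np.load("wrist7.npz")["d"]
for v in range(276,294,2): print(v,np.round(pt(m,d,316,v),1),np.round(pt(m,d,335,v),1))
E
```

```text
10.35 [572.8 -45.8  48.7] [[-0.022, 1.0, -0.003], [0.999, 0.022, 0.039], [0.039, -0.002, -0.999]] [0.2 0.2 0. ] -0.006850328818927067
10.4 [573.  -45.9  48.9] [[-0.022, 1.0, -0.002], [0.999, 0.022, 0.039], [0.039, -0.001, -0.999]] [-0.8  0.2 -0.4] 0.09822596419121622
276 [567.7 -39.1  60.6] [577.1 -39.2  59.8]
278 [567.8 -40.1  60.7] [577.1 -39.9  60.5]
280 [567.8 -41.6  59.5] [577.2 -41.1  60.2]
282 [568.2 -35.3  79.7] [576.5 -35.2  79.4]
284 [568.3 -35.2  82.5] [576.4 -35.4  81.3]
286 [568.3 -35.5  84. ] [576.3 -34.9  85.1]
288 [568.4 -35.3  86.9] [576.3 -35.7  85.4]
290 [568.4 -35.7  88.2] [576.2 -35.5  88.3]
292 [568.5 -35.8  90. ] [576.2 -35.4  90.6]
```

View pics/wrist7.png

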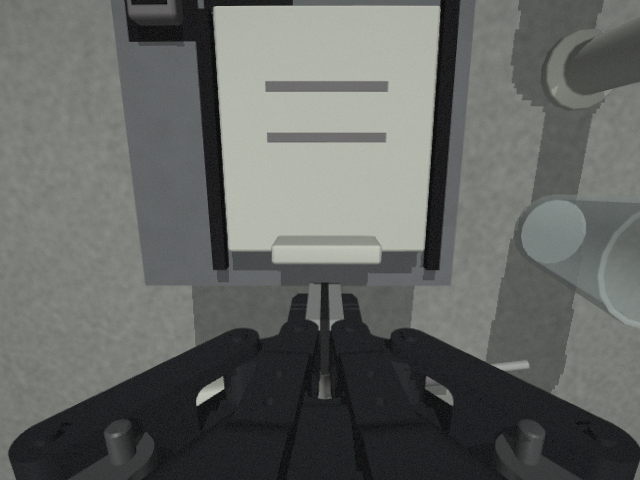

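View pics/side7z.png

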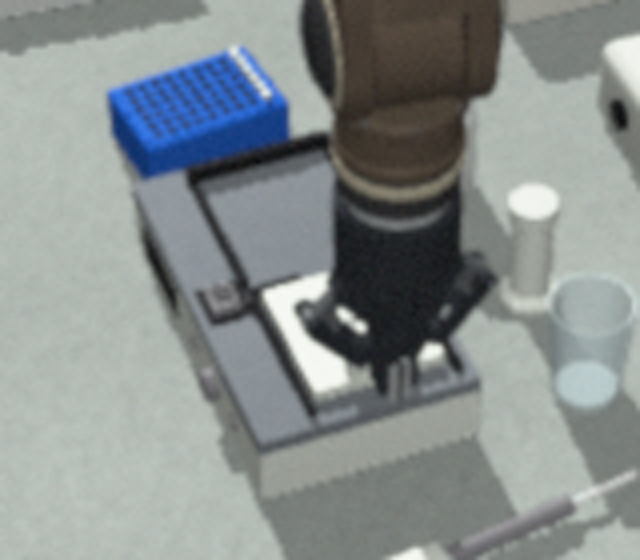

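>>> {"name": "step_arm", "arguments": {"increments": [[[0, 3, 0, 2, 0], [0, 3, 0, 0.1, 0], [0, 2, 0, 0.1, 0], [0, 1.5, 0, 0.1, 0], [0, 1.5, 0, 0.1, 0], [0, 1.5, 0, 0.1, 0], [0, 1.5, 0, 0.1, 0], [0, 1.5, 0, 0.1, 0]]]}}

```text
time: 11.2
ee_pos: [572.1, -30.6, 46.0]
eef_rot: [[-0.021, 1.0, -0.004], [0.999, 0.021, 0.039], [0.039, -0.003, -0.999]]
force: [0.4, -1.9, 0.8]
opening: 0.0
```

>>> {"name": "step_arm", "arguments": {"increments": [[[0, 2, 0, 0.1, 0], [0, 2, 0, 0.1, 0], [0, 2, 0, 0.1, 0], [0, 2, 0, 0.1, 0]]]}}

```text
time: 11.6
ee_pos: [571.9, -22.4, 46.0]
eef_rot: [[-0.021, 1.0, -0.003], [0.999, 0.022, 0.039], [0.039, -0.003, -0.999]]
force: [-0.5, -1.7, 2.5]
opening: -0.0
```

```bash
python3 snap.py wrist 8; python3 - <<'E'
from h import *
m=json.load(open("wrist8.json"));d=np.load("wrist8.npz")["d"]
for u,v in [(240,20),(410,20),(240,120),(410,120),(325,60),(250,220),(400,220)]: print(u,v,np.round(pt(m,d,u,v),1))
E
```

```text
11.65 [571.9 -22.   45.9] [[-0.022, 1.0, -0.004], [0.999, 0.022, 0.04], [0.04, -0.003, -0.999]] [-0.5 -1.8  1.8] -0.07371875079021487
240 20 [533.8  96.   59.5]
410 20 [604.4  97.2  60.1]
240 120 [535.4  55.   71.3]
410 120 [605.   56.6  70.6]
325 60 [569.6  78.3  71.2]
250 220 [538.2  13.6  70.5]
400 220 [603.9  15.   70.5]
```

View pics/wrist8.png

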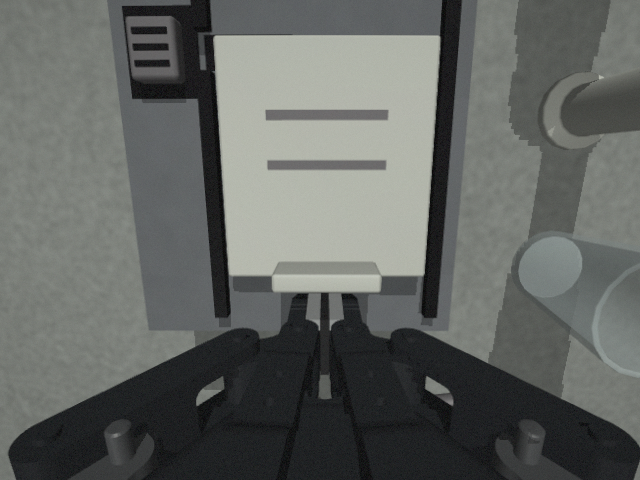

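>>> {"name": "step_arm", "arguments": {"increments": [[[0, 3, 0, 0.1, 0], [0, 3, 0, 0.1, 0], [0, 3, 0, 0.1, 0], [0, 3, 0, 0.1, 0], [0, 3, 0, 0.1, 0], [0, 3, 0, 0.1, 0], [0, 3, 0, 0.1, 0], [0, 3, 0, 0.1, 0]]]}}

```text
time: 12.45
ee_pos: [571.2, 1.9, 45.9]
eef_rot: [[-0.022, 1.0, -0.004], [0.999, 0.022, 0.04], [0.04, -0.003, -0.999]]
force: [0.0, -3.3, 1.9]
opening: 0.0
```

>>> {"name": "step_arm", "arguments": {"increments": [[[0, 3, 0, 0.1, 0], [0, 3, 0, 0.1, 0], [0, 3, 0, 0.1, 0], [0, 3, 0, 0.1, 0], [0, 3, 0, 0.1, 0], [0, 3, 0, 0.1, 0], [0, 3, 0, 0.1, 0], [0, 3, 0, 0.1, 0]]]}}

```text
time: 13.25
ee_pos: [570.7, 26.0, 46.0]
eef_rot: [[-0.022, 1.0, -0.004], [0.999, 0.022, 0.04], [0.04, -0.003, -0.999]]
force: [1.0, -1.1, 0.4]
opening: -0.0
```

>>> {"name": "step_arm", "arguments": {"increments": [[[0, 3, 0, 0.1, 0], [0, 3, 0, 0.1, 0], [0, 3, 0, 0.1, 0], [0, 3, 0, 0.1, 0], [0, 3, 0, 0.1, 0], [0, 3, 0, 0.1, 0], [0, 3, 0, 0.1, 0], [0, 3, 0, 0.1, 0]]]}}

```text
time: 14.05
ee_pos: [570.3, 49.9, 46.3]
eef_rot: [[-0.021, 1.0, -0.004], [0.999, 0.022, 0.039], [0.04, -0.003, -0.999]]
force: [0.3, -1.1, -1.5]
opening: 0.1
```

>>> {"name": "step_arm", "arguments": {"increments": [[[0, 3, 0, 0.1, 0], [0, 3, 0, 0.1, 0], [0, 3, 0, 0.1, 0], [0, 3, 0, 0.1, 0], [0, 3, 0, 0.1, 0], [0, 3, 0, 0.1, 0], [0, 3, 0, 0.1, 0]]]}}

```text
time: 14.75
ee_pos: [569.8, 70.9, 46.4]
eef_rot: [[-0.022, 1.0, -0.004], [0.999, 0.022, 0.039], [0.04, -0.003, -0.999]]
force: [0.4, -0.8, -0.1]
opening: 0.3
```

>>> {"name": "step_arm", "arguments": {"increments": [[[0, 3, 0, 0.1, 0], [0, 3, 0, 0.1, 0], [0, 3, 0, 0.1, 0], [0, 3, 0, 0.1, 0], [0, 2, 0, 0.1, 0], [0, 1.5, 0, 0.1, 0], [0, 1.5, 0, 0.1, 0], [0, 1.5, 0, 0.1, 0]]]}}

```text
time: 15.55
ee_pos: [569.5, 89.2, 46.4]
eef_rot: [[-0.021, 1.0, -0.004], [0.999, 0.021, 0.039], [0.039, -0.003, -0.999]]
force: [-0.1, -1.4, 0.4]
opening: -0.5
```

>>> {"name": "step_arm", "arguments": {"increments": [[[0, 1, 0, 0, 0], [0, 1, 0, 0, 0]]]}}

```text
time: 15.75
ee_pos: [569.4, 91.2, 46.4]
eef_rot: [[-0.021, 1.0, -0.004], [0.999, 0.022, 0.039], [0.04, -0.003, -0.999]]
force: [0.0, -1.3, -0.3]
opening: 0.2
```

>>> {"name": "step_arm", "arguments": {"increments": [[[0, 1, 0, 0, 0], [0, 1, 0, 0, 0]]]}}

```text
time: 15.95
ee_pos: [569.3, 93.2, 46.5]
eef_rot: [[-0.021, 1.0, -0.004], [0.999, 0.022, 0.04], [0.04, -0.003, -0.999]]
force: [0.8, -1.4, -0.3]
opening: -0.1
```

>>> {"name": "step_arm", "arguments": {"increments": [[[0, 1, 0, 0, 0], [0, 0.5, 0, 0, 0]]]}}

```text
time: 16.15
ee_pos: [569.5, 93.7, 46.5]
eef_rot: [[-0.021, 1.0, -0.003], [0.999, 0.021, 0.037], [0.037, -0.003, -0.999]]
force: [0.9, -6.5, 0.0]
opening: -0.0
```

>>> {"name": "step_arm", "arguments": {"increments": [[[0, 0.5, 0, 0, 0], [0, 0, 0, 0, 0]]]}}

```text
time: 16.35
ee_pos: [569.5, 93.8, 46.5]
eef_rot: [[-0.021, 1.0, -0.003], [0.999, 0.021, 0.037], [0.037, -0.003, -0.999]]
force: [1.6, -6.3, -0.9]
opening: -0.0
```

>>> {"name": "step_arm", "arguments": {"increments": [[[0, -2, 0, 0, 0], [0, -6, 0, 0, 0], [0, -12, 0, 0, 0], [0, -12, 0, -10, 0], [0, 0, 0, -30, 0], [0, 0, 0, -40, 0], [0, 0, 0, -40, 0], [0, 0, 0, -20, 0]]]}}

```text
time: 17.15
ee_pos: [571.6, 56.7, 189.9]
eef_rot: [[-0.021, 1.0, 0.001], [0.999, 0.021, 0.04], [0.04, 0.002, -0.999]]
force: [0.1, 0.4, -0.1]
opening: -0.1
```

>>> {"name": "step_arm", "arguments": {"increments": [[[0, -10, 0, -10, 0], [0, 0, 0, 0, 0], [0, 0, 0, 0, 0]]]}}

```text
time: 17.45
ee_pos: [570.3, 46.5, 193.7]
eef_rot: [[-0.02, 1.0, -0.005], [0.999, 0.02, 0.04], [0.04, -0.004, -0.999]]
force: [-0.2, -0.0, -0.2]
opening: 0.2
```

```bash
python3 snap.py wrist 9; python3 snap.py side 9; python3 snap.py scene 9
```

```text
17.5 [570.   46.8 193.2] [[-0.021, 1.0, -0.006], [0.999, 0.021, 0.039], [0.04, -0.005, -0.999]] [-1.  -0.5 -0.9] -0.09108662678447811
17.55 [569.9  47.  193.1] [[-0.021, 1.0, -0.007], [0.999, 0.021, 0.039], [0.04, -0.006, -0.999]] [-0.6  0.6  0.8] 0.26162624240739374
17.6 [570.   47.1 193.1] [[-0.021, 1.0, -0.007], [0.999, 0.021, 0.039], [0.04, -0.006, -0.999]] [ 0.3 -0.   0.9] -0.03489738477936091
```

View pics/wrist9.png

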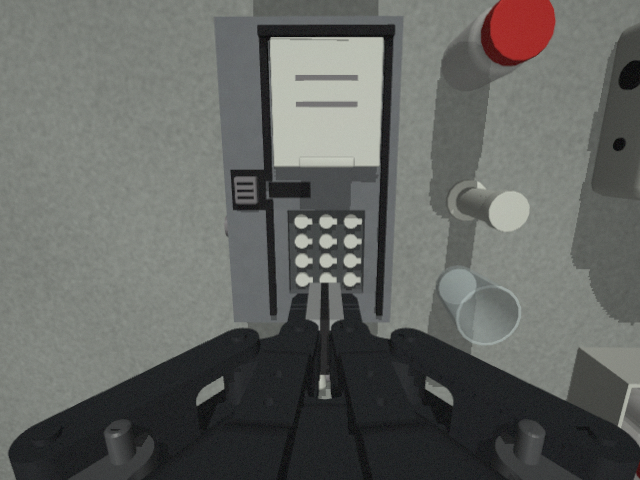

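View pics/scene9.png

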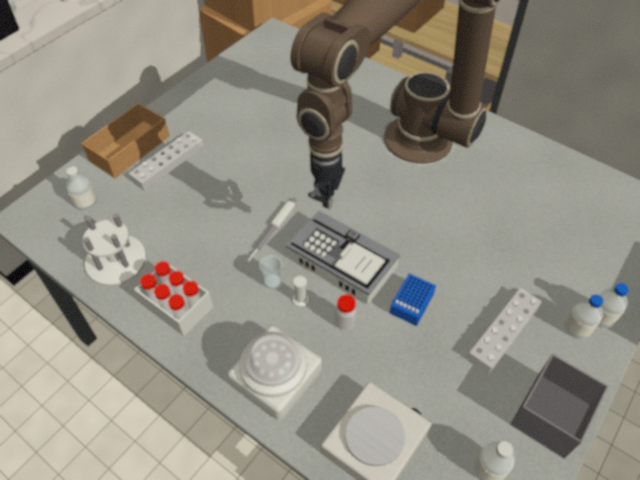

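```bash
python3 - <<'E'
from h import *
m=json.load(open("wrist9.json"));d=np.load("wrist9.npz")["d"]
a=np.radians(1.31);R=np.array([[np.cos(a),-np.sin(a)],[np.sin(a),np.cos(a)]]);t=np.array([568.58,105.58])
for u,v,z in [(271,39,70),(382,39,70),(272,165,70),(378,166,70)]: print("corner",np.round(R.T@(onz(m,u,v,z)[:2]-t),1))
for u,v in [(280,48),(374,48),(280,150),(370,150),(325,120),(245,190)]:
  q=pt(m,d,u,v);print(np.round(R.T@(q[:2]-t),1),round(q[2],1))
b=cv2.imread("pics/wrist9.png")[10:220,200:420];cv2.imwrite("pics/w9z.png",cv2.resize(b,None,fx=2.8,fy=2.8,interpolation=cv2.INTER_CUBIC))
E
```

```text
corner [-42.3  96.6]
corner [44.8 96.3]
corner [-44.9  -0.1]
corner [44.9 -1.1]
[-35.4  90.1] 69.9
[38.8 90. ] 69.7
[-37.7  12.1] 70.8
[37.6 12. ] 70.8
[ 0.1 35.8] 70.8
[-69.  -21.1] 69.9
```

View pics/w9z.png

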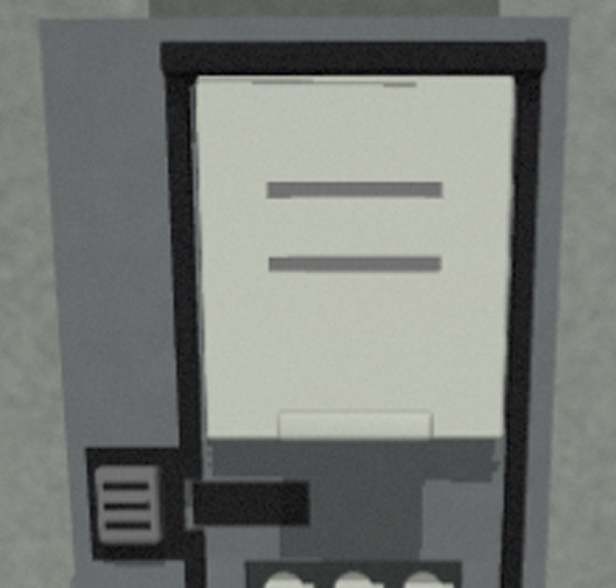

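```bash
python3 -c "
from rig import *
print(sign_off())"
```

```text
the job is handed in; nothing more can be done
None
```

The tube warmer is open: the tab is fully down, the cover is flat against the end stop, and I handed the job in at about 17.6 s.

- **Tab:** I pressed it with closed fingertips until it stopped at about 21 N. The camera depth put its top at 68 mm, which is the fully-in height. It was still down after the push.
- **Cover:** I pushed it by the rib with about 1–3 N until the force rose to 6.4 N with no further motion. The last wrist picture shows it square between the rails, with its top level at about 70–71 mm and the well uncovered. Its edge corners measured about −1 mm (trailing) and 96.5 mm (leading), against expected −2 and 98. That is within camera error, and the force rise also says it reached the stop.
- **Hand and bystanders:** The hand is well above the warmer and touching nothing. In the last scene picture the other things look to be where they stood; I checked this by eye only, without measuring them.

Three things did not go as expected:

- **Fingertip height:** The real fingertips ended about 27 mm short of the stated tool point. I found contact by force and camera depth instead.
- **Tool tilt:** The last joint reached its 180° limit early on and left the tool tilted by 2.3°. I turned the tool a quarter turn and allowed for the tilt in the moves.
- **Side load:** The tab press showed a side force of about 8 N at the end.

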